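Clamp a fossil slab squarely under a twin-screw bar

ROBOT

A 6-joint arm with a two-finger parallel gripper is mounted at the origin on the work surface. World frame = base frame: x ahead of the robot, y to its left, z up, the work surface at z = 0. Lengths are in m, angles in rad, forces in N, time in s.
With the tool pointing down it reaches from about 0.275 to 0.775 m from the base axis. Payload 14.6 kg.
Tool frame: the origin (TCP) lies midway between the tips of the shut fingers; the grasp point (between the pads) lies 19 mm behind it (arm.tcp_to_grasp is the distance from the TCP to the grasp point, in m); z points along the fingers, y is the line along which they close (so a half turn about z gives the same grasp; the last joint's range is limited). The gripper opens to 85 mm and grips with 20 to 120 N. Pads are 22 mm wide; open, the fingers measure 114 mm over their backs; the gripper's body (76 mm by 85 mm) begins 54 mm behind the grasp point. The pads swing forward as they close: fully open they stand 13 mm farther back than shut.
Start: joints at [-0.155, 0.263, -0.048, 1.259, 0, 1.415], TCP at [0.525, -0, 0.231] pointing down, gripper open.
Joint ranges: [-2.65, 2.65], [-0.89, 1.7], [-1.18, 1.37], [-2.13, 2.11], [-1.35, 1.29], [-3.14, 3.14]. Speed limits (rad/s): [1.89, 1.89, 2.57, 2.79, 3.14, 3.14].

INTERFACE

Orientations are given as a rotation vector (axis times angle).
In Python, from workcell import monitor, optics, arm, nets gives the robot as it stands.
- The arm moves only by the tool send_rows, never from a script. Its argument "moves" is a list of rows, each a list of 2 entries, a list of its own where there are three numbers: the shift along the tool's x, y, z each as a share of 0.03 m, from -1 to 1, then the turn, a rotation vector about the tool's x, y, z each as a share of 0.12 rad, from -1 to 1. In form: [[[dx, dy, dz], [rx, ry, rz]], ...]. A call has 1 to 20 rows; each row shifts and turns the commanded pose from where the row before left it, along the tool's axes as they then stand; what a row does not reach is not made up. A row lasts 1/12 s, in which the tool goes at most 41.7 mm and 7.16 degrees, less where a joint would pass 70% of its speed; a pose out of reach is approached as far as the arm can. A call with a number of a shift or a turn outside -1 to 1 is refused whole. A call with a gripper value outside its range is refused whole. "hand" is the opening, from -1 (shut) to 1 (fully open), set as the call begins (left out, the last holds). The fingers move at their own pace and stop on an object; "squeeze" is the grip in N (left out, the last holds). Time passes only in rows, so rows that do not move let the fingers close. It gives the time, the measured TCP pose, the force, the opening and the grip force at its end, in the units of the state.
- monitor.get_state(): the state, without advancing time (a new reading comes with each control period).
- optics.read_camera(name): name is "scene" or "side" or "wrist"; returns the picture (420x560x3 uint8, red, green, blue); there is no depth.
- optics.calibration(name): a dict with "fx", "fy", "cx", "cy" (pixels), "xyz" and "rotation" of the camera in the world; the wrist camera has in their place "hand_eye" (4x4, takes a point from camera to tool coordinates, whose origin is the TCP and whose axes are the flange's). Camera axes: x right, y up, looking along -z (the intrinsics and any distortion apply to the point x, -y, -z); pixel columns grow to the right and rows downward; lengths in m; the calibration is good to about 2 mm. A picture is of the moment at which its call begins: read the wrist's pose just before it. calibration takes no time and is no camera call.
- arm.sign_off(): hands the job in; it is judged then, once.
Trained networks look in the newest picture that a camera, given by its name, has taken for a name from the list of things; names that differ only in an ending like _2 or _b are one class to them, and where a whole thing is asked for, a point or a joint stands for the part that bears it (a point fixed in the world has none). Each returns a list of dicts, best first, with "p" (0 to 1); they miss things now and then, are a little off and sometimes report something else, mostly with a low value. They report only what shows in the picture. A call takes as long as a camera call. They do not tell look-alikes from the thing itself.
- nets.recognise(name, camera): "centre" ([x, y, z] in m, in the coordinates of the camera as it stood for that picture, good to about 4 mm: the middle of the surface that is visible of it).
The state is a dict: "time_s": time; "q": joint angles; "joint_velocities": joint speeds; "joint_efforts": joint torques, N m; "position": TCP position; "orientation": TCP orientation; "ft_force": force on the tool from outside, world axes, zero at the start; "ft_torque": the same for the moment, N m; "grip_width": finger opening in m; "gripper_force": force on a finger pad.
Only numpy, scipy, OpenCV 4.12 (cv2) and the standard library are available. Lean on these libraries where they do the work, as an engineer would, in place of code of your own. Each camera call takes 0.05 s, during which the arm holds its last target. There are 200 camera calls.

TASK

Lift the long fossil slab out of its wooden cradle, lay it lengthwise, fossil side up, on the front of the clamp's bed and let go of it; then take it again by its near end and slide it straight under the bar, fully home against the back stop. Then lower the bar to its collars by turning the two knobs clockwise alternately, at most about a sixth of a turn at a time, so that the bar stays level all the way, until both knobs are fully home and the slab is held. Leave the jar, the blower and the other fossil plate where they are.

Things in the scene. Friction and masses are not known exactly. Their poses are not given: they have to be found in the camera images.
- press: Fixed twin-screw clamp of painted metal. Origin on the bench (z = 0) under the middle of the bar; x points along the feed, from open front to back stop, y left. Bed: top 12 mm above the bench, 100 mm wide, x -205 to +105 mm. Screws at x = 0, y = +100 (left) and -100 mm (right), each with a 32 mm wide collar up to 48 mm height and a knob on top. A slab that is home has its origin at 0, 0, 12 mm.
- bar: Aluminium clamp bar along the press's y, 250 mm long, 34 mm wide (x -17 to +17 mm of the press), 20 mm thick. Origin on the left screw at mid-thickness; its y axis runs along the bar to the left, so its roll shows how far it is out of level. At knob value 0 an end's mid-height is 71 mm over the bench; each end sinks 6.5 mm per radian of its own knob, down to its collar.
- knob_left (a joint): Angle of the left knob (press y = +100 mm), rad, grows clockwise seen from above. Starts at 0 (bar up and level); 2.0 is fully home, a hard stop. It stays where it is left (friction about 0.1 N m).
- knob_right (a joint): The same for the right knob (press y = -100 mm).
- knob_left_grip (a point): On the left knob's axis at the height to grip, 129 mm above the bench (fixed). The knob: black disc 44 mm wide, its top at 106 mm, with an upright grip bar across it, 42 mm long, 14 mm thick, from 106 to 136 mm. The point's x axis runs along the grip bar, whose yaw is the press's yaw + pi/2 + 2.0 - (knob value): fully home it lies in line with the clamp bar.
- knob_right_grip (a point): The same for the right knob.
- slab: Long fossil slab of pale stone, 170 (x) x 52 (y) x 26 mm (z), about 0.5 kg (varies by a fifth), dark fish on its top face. Origin at the centre of its underside, x along its length; either end may go first. It starts lying in the cradle.
- cradle: Fixed wooden cradle in which the slab lies, 196 x 84 mm, 30 mm high. Origin at the centre of its underside, x along the slab. Floor 8 mm thick (the slab's underside is 8 mm above the bench). Its rims hug both ends of the slab; only the middle 108 mm of the long sides is open to fingers, so the slab is taken across its width near the middle.
- plate: Bystander: broad fossil plate of stone, 130 x 105 x 20 mm, origin at the centre of its underside. The cradle and the plate may stand on either side of the clamp.
- jar: Bystander: closed jar, 64 mm wide, 85 mm tall, origin at the centre of its underside.
- blower: Bystander: standing black bulb blower, 60 mm wide, 125 mm tall, nozzle up, origin at the centre of its underside.
- foot: Rubber foot on a spring under the bar's middle, 30 (x) x 70 x 8 mm, origin at the centre of its underside, 24 mm below the bar's mid-height when free; gives up to 5.5 mm, about 2.5 N per mm. At the start it clears the top of a slab on the bed by 9 mm; with both knobs home it presses the slab with about 13 N.
- stop (a point): Middle of the back stop's front face, at the bed's surface: x = +85, y = 0, z = 12 mm of the press. The stop is a steel block across the bed, 80 mm wide, 18 mm high above the bed. The slab's far end meets it. When first set down, the slab's far end must be short of the bar and foot (slab origin about x = -110 mm of the press), since it cannot be lowered past them.
There are look-alikes about, which are no part of the job. Of the things like the slab, leave any that is orange; of the rest the larger one is meant.

How it is judged:
On the way, in this order (a step that is already met when the one before it is completed fails the run):
1. the slab lies flat, fossil side up, on the front of the bed and is let go (x of slab in the frame of press between -0.19 and -0.05 m and y of slab in the frame of press between -0.035 and 0.035 m and z of slab in the frame of press between 0.008 and 0.016 m and angle between the x axis of slab and the x axis of press, either way round below 0.3 rad and angle between slab's own z axis and vertical below 0.05 rad and contact force between the fingers and slab below 0.05 N), for 0.2 s.
2. the slab is taken again by (or pushed at) its near end: grasp point over 45 mm from its centre (contact force between the fingers and slab above 1 N and horizontal distance between the grasp point and slab above 0.045 m and x of the grasp point in the frame of press below -0.05 m), for 0.1 s.
3. the slab is home against the back stop, with the bar still up (x of slab in the frame of press between -0.006 and 0.006 m and y of slab in the frame of press between -0.01 and 0.01 m and z of slab in the frame of press between 0.008 and 0.016 m and angle between the x axis of slab and the x axis of press, either way round below 0.08 rad and angle between slab's own z axis and vertical below 0.05 rad and value of joint each of knob_left, knob_right below 0.6 rad), for 0.2 s.
4. both ends of the bar are half way down (value of joint each of knob_left, knob_right above 0.9 rad), for 0.1 s.
At the end, for the whole second after the job is handed in: Both knobs are fully home (within 0.2 rad of 2.0), the foot under the bar presses the slab with more than 4 N, and the slab lies at rest on the bed, fossil side up, against the back stop (its origin within 6 mm along the feed and 10 mm sideways of its place, within 0.08 rad of straight) (x of slab in the frame of press between -0.006 and 0.006 m and y of slab in the frame of press between -0.01 and 0.01 m and z of slab in the frame of press between 0.008 and 0.016 m and angle between the x axis of slab and the x axis of press, either way round below 0.08 rad and angle between slab's own z axis and vertical below 0.05 rad and value of joint each of knob_left, knob_right above 1.8 rad and contact force between foot and slab above 4 N and linear speed of slab below 0.01 m/s); the robot touches nothing.
It fails at once if the clamp bar gets more than 0.042 rad out of level (one end 8.4 mm, or 1.3 rad of knob, ahead of the other) (angle between bar's own z axis and vertical above 0.042 rad).
It fails at once if the plate is pushed more than 30 mm or tipped (distance of plate from where it was at the start of the episode above 0.03 m or angle between plate's own z axis and vertical above 0.4 rad).
It fails at once if the jar is pushed more than 30 mm or tipped (distance of jar from where it was at the start of the episode above 0.03 m or angle between jar's own z axis and vertical above 0.4 rad).
It fails at once if the blower is pushed more than 30 mm or tipped (distance of blower from where it was at the start of the episode above 0.03 m or angle between blower's own z axis and vertical above 0.4 rad).
It also fails if it takes over 72 s, if anything falls off the work surface, if the arm or the gripper's body presses on something with over 40 N, if the wrist force passes 120 N, or if a joint passes its speed limit or range.

## Working session

There is one attempt and no reset: what is moved stays moved. The work goes in short steps, Python scripts to look and compute and a tool call to move; the robot and the scene stay as the last step left them, time stands still between calls to the robot, and variables do not carry over. Pictures are saved under pics/ and viewed, at most 10 in all, crops included, and the job is handed in when it is done.

Besides the shell and the picture viewer there is one more tool, called after "Emit:" as a command line: name --argument value ..., lists and objects as JSON in quotes. send_rows: Moves the arm, as the interface text tells. Its arguments: {"type":"object","properties":{"moves":{"type":"array","items":{"type":"array"}},"hand":{"type":"number"},"squeeze":{"type":"number"}},"required":["moves"]}

```bash
mkdir -p pics; ls
cat > h.py <<'E'
import numpy as np,cv2
from scipy.spatial.transform import Rotation as R
from workcell import monitor,optics,arm,nets
def T(p,r):
    M=np.eye(4);M[:3,:3]=r;M[:3,3]=p;return M
def cam(name):
    c=optics.calibration(name)
    if name=='wrist':
        s=monitor.get_state();M=T(s['position'],R.from_rotvec(s['orientation']).as_matrix())@np.array(c['hand_eye'])
    else:
        r=np.array(c['rotation']);r=R.from_rotvec(r).as_matrix() if r.size==3 else r
        M=T(c['xyz'],r)
    return c,M
def ray(c,M,u,v,z):
    d=np.array([(u-c['cx'])/c['fx'],-(v-c['cy'])/c['fy'],-1])
    if c.get('distortion') is not None: pass
    d=M[:3,:3]@d;o=M[:3,3];return o+d*(z-o[2])/d[2]
def proj(c,M,p):
    q=np.linalg.inv(M)@np.r_[p,1];return c['cx']-c['fx']*q[0]/q[2],c['cy']+c['fy']*q[1]/q[2]
E
python3 - <<'E'
from h import *
for n in ['scene','side']:
    c,M=cam(n);print(n,c)
    im=optics.read_camera(n);cv2.imwrite(f'pics/{n}0.png',im[:,:,::-1])
    for o in ['press','bar','slab','cradle','plate','jar','blower','knob_left','stop','foot']:
        for d in nets.recognise(o,n): 
            if d['p']>.2: print(o,round(d['p'],2),(M@np.r_[d['centre'],1])[:3].round(3))
print(monitor.get_state())
E
```

```text
pics
scene {'fx': 436.0678168933155, 'fy': 436.0678168933155, 'cx': 280.67810822590184, 'cy': 204.0241948768914, 'xyz': array([1.04610741, 0.36792801, 0.88913463]), 'rotation': array([0.35992315, 0.80183313, 2.16474866])}
bar 0.71 [0.645 0.04  0.081]
bar 0.59 [0.646 0.035 0.007]
slab 0.88 [ 0.485 -0.461  0.016]
slab 0.63 [ 0.513 -0.32   0.031]
slab 0.56 [ 0.338 -0.141  0.022]
cradle 0.64 [ 0.544 -0.299  0.019]
cradle 0.53 [ 0.685 -0.258  0.054]
plate 0.9 [0.505 0.315 0.018]
jar 0.72 [0.668 0.328 0.081]
blower 0.81 [ 0.688 -0.256  0.055]
knob_left 0.79 [0.632 0.133 0.105]
knob_left 0.43 [0.648 0.034 0.008]
stop 0.95 [0.649 0.039 0.007]
stop 0.44 [ 0.686 -0.26   0.054]
side {'fx': 531.0750999093977, 'fy': 531.0750999093977, 'cx': 286.7761983025191, 'cy': 212.76563961498778, 'xyz': array([ 0.41309293, -0.99303769,  0.94846093]), 'rotation': array([ 0.83275811, -0.0628786 , -0.10415404])}
press 0.75 [0.616 0.008 0.011]
bar 0.61 [0.634 0.025 0.082]
slab 0.92 [ 0.503 -0.337  0.035]
slab 0.64 [ 0.342 -0.175  0.026]
slab 0.63 [ 0.474 -0.477  0.02 ]
cradle 0.75 [ 0.5   -0.363  0.02 ]
plate 0.
[... 282 characters left out ...]
_s': 1.1, 'q': array([-1.55315153e-01,  2.63101511e-01, -4.83202204e-02,  1.25940331e+00,
       -1.99463580e-05,  1.41547930e+00]), 'joint_velocities': array([0.0004993 , 0.00058644, 0.00014249, 0.00035016, 0.00041465,
       0.00027386]), 'joint_efforts': array([-1.95215922e-03, -6.37436700e+01,  3.84778941e+01,  9.03664441e-04,
       -1.83412112e-04,  3.69336033e-05]), 'position': array([ 5.24991159e-01, -1.75584784e-05,  2.31270068e-01]), 'orientation': array([-2.22143130e+00, -2.22143545e+00,  5.18928155e-05]), 'ft_force': array([-0.93584656,  0.43093311,  0.05614368]), 'ft_torque': array([-0.00545693,  0.03865612,  0.03193525]), 'gripper_force': 0.0, 'grip_width': 0.08557360908657342}
```

View pics/scene0.png

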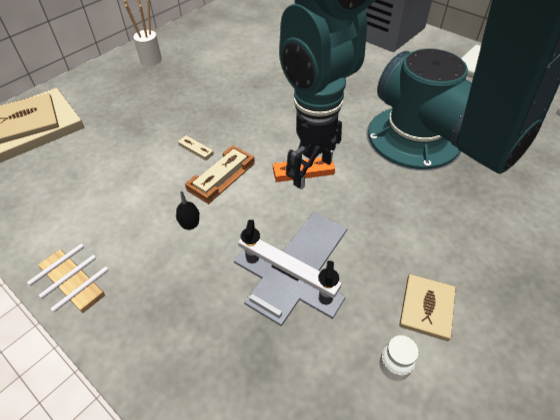

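View pics/side0.png

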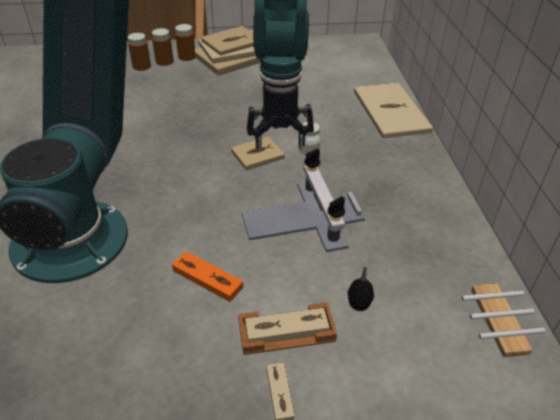

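Run:
```python
from h import *
S={'scene':dict(slab=(222,171,.034),bedA=(318,213,.012),bedB=(347,230,.012),bedC=(247,309,.012),bedD=(281,322,.012),plate=(430,306,.02)),
'side':dict(slab=(287,326,.034),bedA=(247,237,.012),bedB=(243,211,.012),plate=(258,151,.02))}
for n in S:
    c,M=cam(n)
    for k,(u,v,z) in S[n].items(): print(n,k,ray(c,M,u,v,z).round(3))
    s=monitor.get_state();p=s['position'];print('tcp px',proj(c,M,p))
    im=cv2.imread(f'pics/{n}0.png')
    if n=='scene': a=im[200:330,220:360]
    else: a=im[140:260,230:380]
    cv2.imwrite(f'pics/crop_{n}.png',cv2.resize(a,None,fx=4,fy=4,interpolation=cv2.INTER_CUBIC))
```

```text
scene slab [ 0.51  -0.314  0.034]
scene bedA [ 0.442 -0.031  0.012]
scene bedB [0.439 0.058 0.012]
scene bedC [0.76  0.017 0.012]
scene bedD [0.734 0.093 0.012]
scene plate [0.497 0.318 0.02 ]
tcp px (np.float64(311.86636339523653), np.float64(177.3278170135772))
side slab [ 0.504 -0.34   0.034]
side bedA [ 0.438 -0.048  0.012]
side bedB [0.434 0.05  0.012]
side plate [0.493 0.304 0.02 ]
tcp px (np.float64(279.96471022249773), np.float64(152.08375473775408))
```

View pics/crop_scene.png

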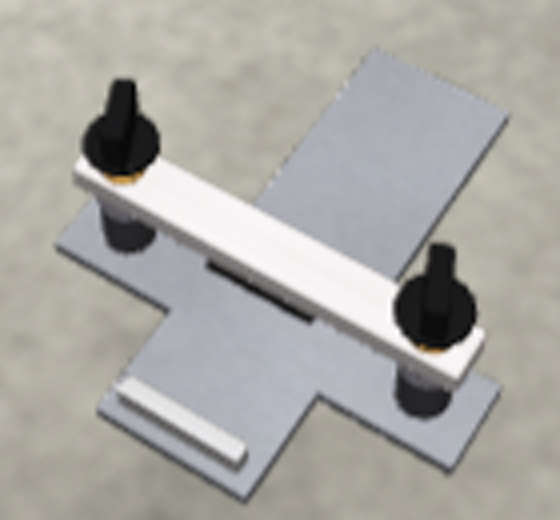

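View pics/crop_side.png

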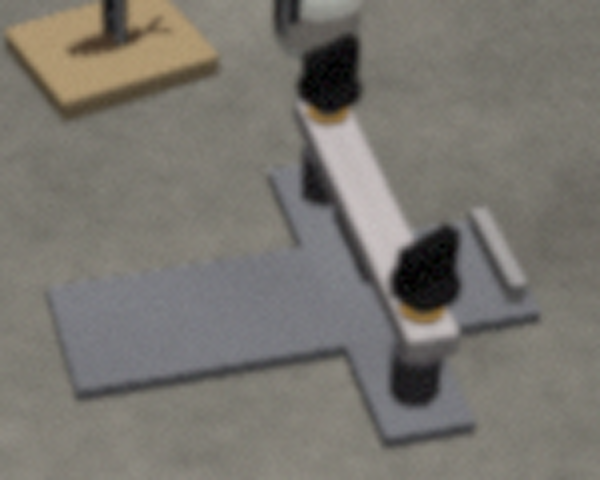

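The pictures show the slab in its cradle at scene px (222,171) / side (287,326). The orange look-alike and a smaller pale one lie nearby. The press has its open front facing the robot, and its stop is at scene px (265,305). I'm going above the slab.

Emit:
send_rows --moves '[[[-1, -0.06, 0], [0, 0, 0]], [[-1, -0.06, 0], [0, 0, 0]], [[-1, -0.06, 0], [0, 0, 0]], [[-1, -0.06, 0], [0, 0, 0]], [[-1, -0.06, 0], [0, 0, 0]], [[-1, -0.06, 0], [0, 0, 0]], [[-1, -0.06, 0], [0, 0, 0]], [[-1, -0.06, 0], [0, 0, 0]], [[-1, -0.06, 0], [0, 0, 0]], [[-1, -0.06, 0], [0, 0, 0]], [[-1, -0.06, 0], [0, 0, 0]], [[0, 0, 0], [0, 0, -1]], [[0, 0, 0], [0, 0, -1]], [[0, 0, 0], [0, 0, -1]], [[0, 0, 0], [0, 0, -1]], [[0, 0, 0], [0, 0, -1]], [[0, 0, 0], [0, 0, -1]], [[0, 0, 0], [0, 0, -1]], [[0, 0, 0], [0, 0, -1]], [[0, 0, 0], [0, 0, -1]]]' --hand 1 --squeeze 60

```text
time_s: 2.77
position: [0.5052, -0.33, 0.2312]
orientation: [-0.754, -3.05, -0.0]
ft_force: [0.1, 0.2, -0.1]
grip_width: 0.0851
gripper_force: 0.0
```

Emit:
send_rows --moves '[[[0, 0, 0], [0, 0, -1]], [[0, 0, 0], [0, 0, -1]], [[0, 0, 0], [0, 0, -1]], [[0, 0, 0], [0, 0, -1]], [[0, 0, 0], [0, 0, 0]], [[0, 0, 0], [0, 0, 0]]]'

```text
time_s: 3.27
position: [0.5052, -0.33, 0.2312]
orientation: [-0.023, -3.141, -0.0]
ft_force: [0.6, 0.8, -0.1]
grip_width: 0.0852
gripper_force: 0.0
```

Run:
```python
from h import *
c,M=cam('wrist');print(c,M.round(3))
im=optics.read_camera('wrist');cv2.imwrite('pics/w1.png',im[:,:,::-1])
for o in ['slab','cradle']:
    for d in nets.recognise(o,'wrist'): print(o,round(d['p'],2),(M@np.r_[d['centre'],1])[:3].round(3))
# side/scene fit of press
from scipy.optimize import least_squares
L={'bA':(-.205,-.05,.012),'bB':(-.205,.05,.012),'bC':(.105,-.05,.012),'bD':(.105,.05,.012),'kR':(0,-.1,.136),'kL':(0,.1,.136)}
O={'scene':dict(bA=(375,48),bB=(509,118),bC=(98,412),bD=(245,500),kR=(122,84),kL=(441,247)),
'side':dict(bA=(77,395),bB=(48,289),bC=(538,318))}
off={'scene':(220,200),'side':(230,140)}
def res(p,ns):
    r=[]
    for n in ns:
        c,M=C[n]
        for k,(u,v) in O[n].items():
            l=np.array(L[k]);cs,sn=np.cos(p[2]),np.sin(p[2])
            w=[p[0]+cs*l[0]-sn*l[1],p[1]+sn*l[0]+cs*l[1],l[2]]
            a=proj(c,M,w);r+=[a[0]-u/4-off[n][0],a[1]-v/4-off[n][1]]
    return np.array(r)
C={n:cam(n) for n in O}
for ns in (['scene'],['side'],['scene','side']):
    f=least_squares(res,[.64,.01,.04],args=(ns,));print(ns,f.x.round(4),f.fun.round(1))
```

```text
{'fx': 373.5540177239643, 'fy': 373.5540177239643, 'cx': 273.29344302477136, 'cy': 208.353897948525, 'hand_eye': array([[-4.45072814e-04,  9.60996137e-01,  2.76561432e-01,
         7.00479470e-02],
       [ 9.99998891e-01,  3.45599512e-05,  1.48921828e-03,
        -6.72615264e-04],
       [ 1.42157507e-03,  2.76561788e-01, -9.60995087e-01,
        -1.43147976e-01],
       [ 0.00000000e+00,  0.00000000e+00,  0.00000000e+00,
         1.00000000e+00]])} [[ 0.015 -0.961 -0.276  0.435]
 [ 1.     0.014  0.005 -0.33 ]
 [-0.001 -0.277  0.961  0.374]
 [ 0.     0.     0.     1.   ]]
slab 0.7 [ 0.384 -0.197  0.028]
slab 0.63 [ 0.472 -0.466  0.016]
slab 0.55 [ 0.495 -0.334  0.033]
cradle 0.84 [ 0.493 -0.332  0.02 ]
['scene'] [0.6373 0.0317 0.1385] [-0.1 -2.1  0.7 -3.3 -0.5 -2.9  0.5 -2.2 -0.8  4.   0.2  5.4]
['side'] [0.6389 0.0225 0.1308] [-0.6 -0.1 -0.7  0.1  1.3 -0.4]
['scene', 'side'] [0.6377 0.0304 0.142 ] [-0.8 -2.4 -0.  -3.6 -1.  -3.   0.1 -2.4 -1.4  3.9 -0.4  5.1 -0.9 -1.7
 -1.4 -1.2  0.3 -2.7]
```

View pics/w1.png

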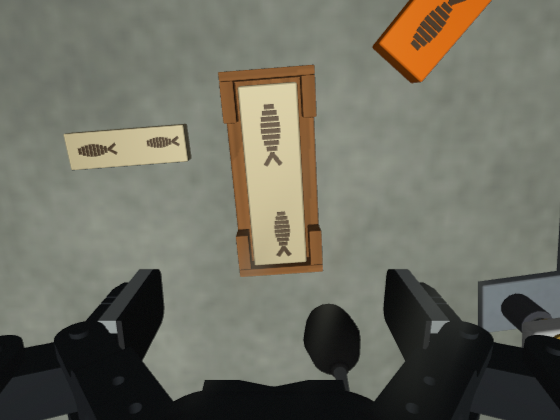

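Run:
```python
from h import *
c,M=cam('wrist')
P=[ray(c,M,u,v,.034)[:2] for u,v in [(237,86),(297,83),(307,263),(253,267)]]
P=np.array(P);print(P.round(4),P.mean(0))
a=(P[2]+P[3]-P[0]-P[1])/2;print(np.linalg.norm(a),np.arctan2(a[1],a[0]),np.linalg.norm(P[0]-P[1]),np.linalg.norm(P[2]-P[3]))
Q=np.array([ray(c,M,u,v,.030)[:2] for u,v in [(219,73),(314,66),(323,271),(240,276)]]);print(Q.round(4),Q.mean(0))
```

```text
[[ 0.4223 -0.3614]
 [ 0.4206 -0.3094]
 [ 0.5898 -0.299 ]
 [ 0.5934 -0.3526]] [ 0.5065434  -0.33062419]
0.1704320784289983 0.05654199788752946 0.052010503673899755 0.053692337569777454
[[ 0.4112 -0.377 ]
 [ 0.4067 -0.2946]
 [ 0.6006 -0.2824]
 [ 0.605  -0.3663]] [ 0.50588937 -0.33008182]
```

Emit:
send_rows --moves '[[[0, 0, 1], [0, 0, -0.59]], [[0, 0, 1], [0, 0, 0]], [[0, 0, 1], [0, 0, 0]], [[0, 0, 1], [0, 0, 0]], [[0, 0, 1], [0, 0, 0]], [[0, 0, 1], [0, 0, 0]], [[0, 0, 0.7], [0, 0, 0]], [[0, 0, 0.5], [0, 0, 0]], [[0, 0, 0.07], [0, 0, 0]], [[0, 0, 0], [0, 0, 0]]]'

```text
time_s: 4.25
position: [0.5049, -0.3297, 0.0127]
orientation: [0.092, -3.139, -0.002]
ft_force: [-0.7, -0.8, 0.4]
grip_width: 0.0857
gripper_force: 0.0
```

Emit:
send_rows --moves '[[[0, 0, 0], [0, 0, 0]], [[0, 0, 0], [0, 0, 0]], [[0, 0, 0], [0, 0, 0]], [[0, 0, 0], [0, 0, 0]], [[0, 0, 0], [0, 0, 0]], [[0, 0, 0], [0, 0, 0]], [[0, 0, 0], [0, 0, 0]], [[0, 0, 0], [0, 0, 0]]]' --hand -1 --squeeze 60

```text
time_s: 4.92
position: [0.5057, -0.3305, 0.0146]
orientation: [-0.094, 3.139, -0.002]
ft_force: [-1.8, 1.5, 8.6]
grip_width: 0.0504
gripper_force: 63.0
```

Emit:
send_rows --moves '[[[0, 0, -0.4], [0, 0, 0]], [[0, 0, -0.8], [0, 0, 0]], [[0, 0, -1], [0, 0, 0]], [[0, 0, -1], [0, 0, 0]], [[0, 0, -1], [0, 0, 0]], [[0, 0.5, -0.5], [0, 0, 0]], [[0.03, 1, 0], [0, 0, 0]], [[0.03, 1, 0], [0, 0, 0]], [[0.03, 1, 0], [0, 0, 0]], [[0.03, 1, 0], [0, 0, 0]], [[0.03, 1, 0], [0, 0, 0]], [[0.03, 1, 0], [0, 0, 0]], [[0.03, 1, 0], [0, 0, 0]], [[0.03, 1, 0], [0, 0, 0]], [[0.03, 1, 0], [0, 0, 0]], [[0.03, 1, 0], [0, 0, 0]], [[0, 0.5, 0], [0, 0, -0.63]], [[0, 0, 0], [0, 0, 0]], [[0, 0, 0], [0, 0, 0]]]'

```text
time_s: 6.5
position: [0.4763, -0.0005, 0.1545]
orientation: [-0.215, 3.134, -0.0]
ft_force: [0.0, -0.4, -4.1]
grip_width: 0.0509
gripper_force: 65.1
```

Run:
```python
from h import *
s=monitor.get_state();c,M=cam('wrist');print(s['position'],s['orientation'],s['grip_width'],s['gripper_force'])
im=optics.read_camera('wrist');cv2.imwrite('pics/w2.png',im[:,:,::-1])
```

```text
[ 4.76266635e-01 -4.66018486e-04  1.54549370e-01] [-2.14731122e-01  3.13383119e+00 -3.92624790e-04] 0.050922516894988605 65.10564923286438
```

View pics/w2.png

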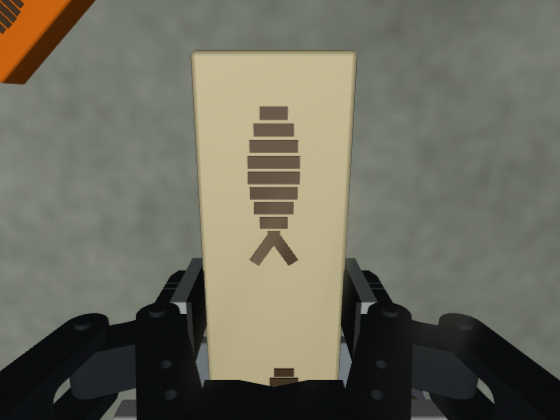

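Emit:
send_rows --moves '[[[-0.82, 0.07, 0], [0, 0, 0]], [[-0.82, 0.07, 0], [0, 0, 0]], [[0, 0, 0], [0, 0, 0]], [[0, 0, 1], [0, 0, 0]], [[0, 0, 1], [0, 0, 0]], [[0, 0, 1], [0, 0, 0]], [[0, 0, 0.8], [0, 0, 0]], [[0, 0, 0.4], [0, 0, 0]], [[0, 0, 0.2], [0, 0, 0]], [[0, 0, 0], [0, 0, 0]], [[0, 0, 0], [0, 0, 0]]]'

```text
time_s: 7.47
position: [0.5251, 0.0091, 0.0227]
orientation: [-0.211, 3.134, -0.0]
ft_force: [0.4, -0.2, -4.3]
grip_width: 0.0504
gripper_force: 65.0
```

Emit:
send_rows --moves '[[[0, 0, 0.05], [0, 0, 0]], [[0, 0, 0.05], [0, 0, 0]], [[0, 0, 0], [0, 0, 0]], [[0, 0, 0], [0, 0, 0]]]'

```text
time_s: 7.8
position: [0.5248, 0.0096, 0.0196]
orientation: [-0.213, 3.134, -0.0]
ft_force: [-0.6, -0.0, -5.8]
grip_width: 0.0508
gripper_force: 65.0
```

Emit:
send_rows --moves '[[[0, 0, 0.04], [0, 0, 0]], [[0, 0, 0], [0, 0, 0]], [[0, 0, 0], [0, 0, 0]]]'

```text
time_s: 8.05
position: [0.5249, 0.0097, 0.0187]
orientation: [-0.213, 3.133, -0.001]
ft_force: [-2.7, -0.2, 7.0]
grip_width: 0.0509
gripper_force: 66.5
```

Emit:
send_rows --moves '[[[0, 0, 0], [0, 0, 0]], [[0, 0, 0], [0, 0, 0]], [[0, 0, 0], [0, 0, 0]], [[0, 0, 0], [0, 0, 0]], [[0, 0, 0], [0, 0, 0]], [[0, 0, 0], [0, 0, 0]], [[0, 0, -1], [0, 0, 0]], [[0, 0, -1], [0, 0, 0]], [[0.5, 0, -1], [0, 0, 0]], [[0.5, 0, -1], [0, 0, 0]], [[0.5, 0, -1], [0, 0, 0]], [[0.5, 0, -1], [0, 0, 0]], [[0, 0, 0], [0, 0, 0]], [[0, 0, 0], [0, 0, 0]]]' --hand 1

```text
time_s: 9.22
position: [0.4656, 0.0014, 0.1993]
orientation: [-0.212, 3.131, -0.001]
ft_force: [-0.3, -0.0, -0.8]
grip_width: 0.0854
gripper_force: 0.0
```

Run:
```python
from h import *
s=monitor.get_state();c,M=cam('wrist');print(s['position'],s['orientation'],s['grip_width'],s['gripper_force'])
im=optics.read_camera('wrist');cv2.imwrite('pics/w3.png',im[:,:,::-1])
```

```text
[0.46561159 0.00137504 0.19932315] [-2.12162938e-01  3.13119371e+00 -1.22057036e-03] 0.08541292017205049 0.0
```

View pics/w3.png

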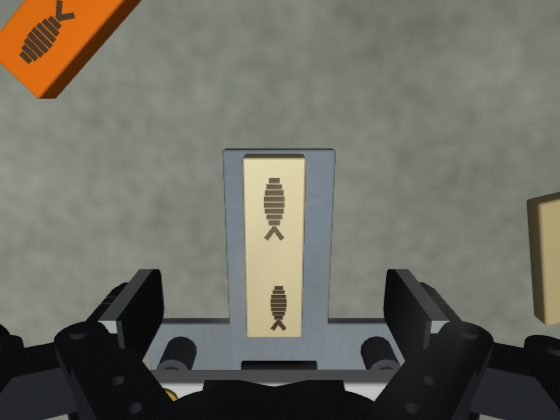

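Run:
```python
from h import *
c,M=cam('wrist')
g=lambda u,v,z: ray(c,M,u,v,z)[:2]
def yaw(a,b): return np.arctan2(*(b-a)[::-1])
S=np.array([g(244,158,.038),g(304,158,.038),g(302,337,.038),g(248,337,.038)])
print('slab',S.round(4),S.mean(0),yaw((S[0]+S[1])/2,(S[2]+S[3])/2))
B=np.array([g(223,150,.012),g(335,150,.012),g(328,317,.012),g(230.5,319,.012)])
f=(B[0]+B[1])/2;b=(B[2]+B[3])/2
print('bed',B.round(4),f,np.linalg.norm(B[0]-B[1]),np.linalg.norm(B[2]-B[3]),yaw(f,b),yaw(B[0],B[1])-np.pi/2,yaw(B[0],B[3]),yaw(B[1],B[2]))
y=yaw(f,b);print('press', f+.205*np.array([np.cos(y),np.sin(y)]))
# edges by intensity
im=cv2.cvtColor(cv2.imread('pics/w3.png'),cv2.COLOR_BGR2GRAY).astype(int)
for v in (200,250,300): print(v,[u for u in range(200,350) if abs(im[v,u+1]-im[v,u-1])>25])
for u in (232,315): print(u,[v for v in range(130,390) if abs(im[v+1,u]-im[v-1,u])>25])
```

```text
slab [[ 0.4436 -0.0267]
 [ 0.437   0.0216]
 [ 0.6033  0.0462]
 [ 0.6102 -0.004 ]] [0.52353747 0.00927632] 0.14106697876180294
bed [[ 0.4432 -0.0473]
 [ 0.4299  0.05  ]
 [ 0.5948  0.0731]
 [ 0.6103 -0.0234]] [0.43654765 0.00136162] 0.09826326664901791 0.09769235226364091 0.14045334459937645 0.13519855509449297 0.14219257264709914 0.13868932798527758
press [0.63952894 0.03005998]
200 [243, 244, 245, 263, 264, 283, 284, 285, 302, 303, 304, 333, 334]
250 [244, 245, 246, 301, 302, 303]
300 [246, 247, 269, 270, 271, 285, 286, 287, 300, 301, 302]
232 [147, 148, 150, 151, 369, 370, 379, 380]
315 [147, 148, 150, 359, 360, 361, 369, 370, 379, 380]
```

Emit:
send_rows --moves '[[[0.38, 0, 1], [0, 0, -0.04]], [[0, 0, 1], [0, 0, 0]], [[0, 0, 1], [0, 0, 0]], [[0, 0, 1], [0, 0, 0]], [[0, 0, 1], [0, 0, 0]], [[0, 0, 0.6], [0, 0, 0]], [[0, 0, 0.4], [0, 0, 0]], [[0, 0, 0], [0, 0, 0]], [[0, 0, 0], [0, 0, 0]]]'

```text
time_s: 10.02
position: [0.4531, 0.0002, 0.017]
orientation: [0.22, -3.131, -0.001]
ft_force: [1.1, 0.6, 0.9]
grip_width: 0.0855
gripper_force: 0.0
```

Emit:
send_rows --moves '[[[0, 0, 0], [0, 0, 0]], [[0, 0, 0], [0, 0, 0]], [[0, 0, 0], [0, 0, 0]], [[0, 0, 0], [0, 0, 0]], [[0, 0, 0], [0, 0, 0]], [[0, 0, 0], [0, 0, 0]], [[0, 0, 0], [0, 0, 0]]]' --hand -1 --squeeze 40

```text
time_s: 10.6
position: [0.4544, -0.0, 0.0188]
orientation: [-0.22, 3.132, -0.0]
ft_force: [-1.4, 0.2, 5.7]
grip_width: 0.0512
gripper_force: 41.3
```

Emit:
send_rows --moves '[[[-0.3, 0.07, -0.02], [0, 0, 0]], [[-0.5, 0.07, 0], [0, 0, 0]], [[-0.5, 0, 0], [0, 0, 0]], [[-0.5, 0, 0], [0, 0, 0]], [[-0.5, 0, 0], [0, 0, 0]], [[-0.5, 0, 0], [0, 0, 0]], [[-0.5, 0, 0], [0, 0, 0]], [[-0.3, 0, 0], [0, 0, 0]], [[-0.1, 0, 0], [0, 0, 0]], [[0, 0, 0], [0, 0, 0]], [[0, 0, 0], [0, 0, 0]]]'

```text
time_s: 11.52
position: [0.5633, 0.0197, 0.0188]
orientation: [-0.22, 3.133, -0.0]
ft_force: [1.9, 0.3, -1.6]
grip_width: 0.0514
gripper_force: 42.2
```

Emit:
send_rows --moves '[[[-0.1, 0, 0], [0, 0, 0]], [[-0.08, 0, 0], [0, 0, 0]], [[0, 0, 0], [0, 0, 0]], [[0, 0, 0], [0, 0, 0]]]'

```text
time_s: 11.85
position: [0.5681, 0.0204, 0.0188]
orientation: [0.22, -3.134, 0.0]
ft_force: [-3.7, -0.2, 4.7]
grip_width: 0.0512
gripper_force: 43.0
```

Emit:
send_rows --moves '[[[-0.06, 0, 0], [0, 0, 0]], [[0, 0, 0], [0, 0, 0]], [[0, 0, 0], [0, 0, 0]]]'

```text
time_s: 12.1
position: [0.5695, 0.0206, 0.0188]
orientation: [0.22, -3.133, 0.0]
ft_force: [-6.0, -2.0, 8.4]
grip_width: 0.0513
gripper_force: 43.3
```

Emit:
send_rows --moves '[[[-0.06, 0, 0], [0, 0, 0]], [[0, 0, 0], [0, 0, 0]], [[0, 0, 0], [0, 0, 0]]]'

```text
time_s: 12.35
position: [0.5695, 0.0207, 0.0188]
orientation: [0.22, -3.13, 0.001]
ft_force: [-18.3, -3.5, 18.4]
grip_width: 0.051
gripper_force: 44.4
```

Emit:
send_rows --moves '[[[-0.05, 0, 0], [0, 0, 0]], [[0, 0, 0], [0, 0, 0]], [[0, 0, 0], [0, 0, 0]]]'

```text
time_s: 12.6
position: [0.5695, 0.0207, 0.0187]
orientation: [0.219, -3.127, 0.002]
ft_force: [-25.9, -6.3, 26.0]
grip_width: 0.0511
gripper_force: 45.4
```

Emit:
send_rows --moves '[[[0.09, 0, 0], [0, 0, 0]], [[0, 0, 0], [0, 0, 0]]]'

```text
time_s: 12.77
position: [0.5695, 0.0207, 0.0188]
orientation: [0.22, -3.132, 0.0]
ft_force: [-9.1, -1.7, 10.0]
grip_width: 0.051
gripper_force: 43.6
```

Emit:
send_rows --moves '[[[0, 0, 0], [0, 0, 0]], [[0, 0, 0], [0, 0, 0]], [[0, 0, 0], [0, 0, 0]], [[0, 0, 0], [0, 0, 0]], [[0, 0, 0], [0, 0, 0]], [[0.3, 0, -1], [0, 0, 0]], [[0.5, 0, -1], [0, 0, 0]], [[0.5, 0, -1], [0, 0, 0]], [[0.5, 0, -1], [0, 0, 0]], [[0.5, 0, -1], [0, 0, 0]], [[0.5, 0, -1], [0, 0, 0]], [[0.2, 0, -1], [0, 0, 0]], [[0, 0, -0.5], [0, 0, 0]], [[0, 0, 0], [0, 0, 0]], [[0, 0, 0], [0, 0, 0]]]' --hand 1

```text
time_s: 14.02
position: [0.4822, 0.0082, 0.244]
orientation: [-0.22, 3.132, -0.001]
ft_force: [0.1, -0.1, -0.4]
grip_width: 0.0854
gripper_force: 0.0
```

Run:
```python
from h import *
s=monitor.get_state();c,M=cam('wrist');print(s['position'],s['orientation'],s['q'])
im=optics.read_camera('wrist');cv2.imwrite('pics/w4.png',im[:,:,::-1])
```

```text
[0.48220923 0.00815438 0.2439658 ] [-2.20218307e-01  3.13227716e+00 -5.37883215e-04] [-1.52273670e-01  1.84721816e-01 -1.19689890e-01  1.26476442e+00
  1.52478123e-05 -2.92654936e-01]
```

View pics/w4.png

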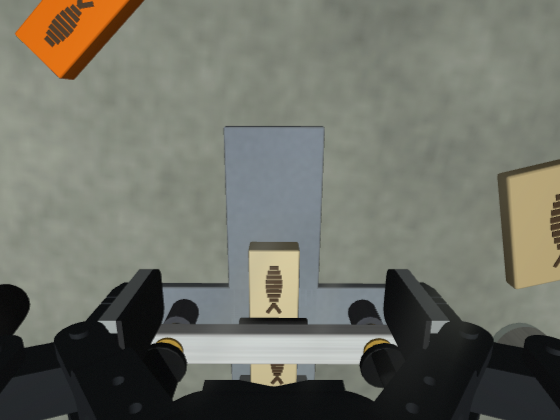

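Run:
```python
from h import *
c,M=cam('wrist')
g=lambda u,v,z: ray(c,M,u,v,z)[:2]
f=(g(224,127,.012)+g(324,127,.012))/2
b=(g(229.5,283,.012)+g(319,283,.012))/2
y=np.arctan2(*(b-f)[::-1]);e=np.array([np.cos(y),np.sin(y)]);pr=f+.205*e
print('press',pr,y,'len',np.linalg.norm(b-f),np.linalg.norm(g(224,127,.012)-g(324,127,.012)))
n=(g(249,250,.038)+g(299,250,.038))/2;d=n-pr;print('near end in press',d@e, d@[-e[1],e[0]])
for q in [(164,330),(386,330)]: # bar? near top edge ends
  d=g(274,326,.081)-pr;print('bar near edge',d@e)
y=.1385;pr=np.array([.6395,.0298])
e=np.array([np.cos(y),np.sin(y)]);l=np.array([-e[1],e[0]])
for nm,sg in(('L',1),('R',-1)): print(nm,(pr+sg*.1*l).round(4))
```

```text
press [0.63961385 0.03035201] 0.14208045908917266 len 0.16890385689427592 0.09808752608673038
near end in press -0.08602957307927671 -0.00019850314825348676
bar near edge -0.02739384392222789
bar near edge -0.02739384392222789
L [0.6257 0.1288]
R [ 0.6533 -0.0692]
```

Emit:
send_rows --moves '[[[-0.883, 0.552, 0], [0, 0, 0]], [[-0.883, 0.552, 0], [0, 0, 0]], [[-0.883, 0.552, 0], [0, 0, 0]], [[-0.883, 0.552, 0], [0, 0, 0]], [[-0.883, 0.552, 0], [0, 0, 0]], [[-0.883, 0.552, 0], [0, 0, 0]], [[0, 0, 0.78], [0, 0, -0.89]], [[0, 0, 0.78], [0, 0, -0.89]], [[0, 0, 0.78], [0, 0, -0.89]], [[0, 0, 0.78], [0, 0, -0.9]], [[0, 0, 0], [0, 0, 0]], [[0, 0, 0], [0, 0, 0]]]'

```text
time_s: 15.07
position: [0.6243, 0.1288, 0.1485]
orientation: [0.875, -3.013, -0.001]
ft_force: [-0.1, 0.5, 0.1]
grip_width: 0.0857
gripper_force: 0.0
```

```bash
cat >> h.py <<'E'
def phi():
    s=monitor.get_state();r=R.from_rotvec(s['orientation']).as_matrix();return np.arctan2(r[1,1],r[0,1]),s,r
def rel(x,y):  # shift in tool axes to world x,y, in row units
    p,s,r=phi();return (r.T@np.r_[x-s['position'][0],y-s['position'][1],0]/.03).round(3)
KL=(.6257,.1288);KR=(.6533,-.0692)
E
python3 - <<'E'
from h import *
p,s,r=phi();print(p,s['position'],s['ft_force'],s['ft_torque'],rel(*KL))
for n in ('scene',):
    im=optics.read_camera('scene');cv2.imwrite('pics/s5.png',cv2.resize(im[160:320,200:400,::-1],None,fx=3.5,fy=3.5,interpolation=cv2.INTER_CUBIC))
E
```

```text
2.1362872737480307 [0.6242965  0.12879752 0.14849655] [-0.1427906   0.54674965  0.10371344] [ 0.04382384 -0.01051689  0.06339959] [-0.04  -0.025 -0.   ]
```

View pics/s5.png

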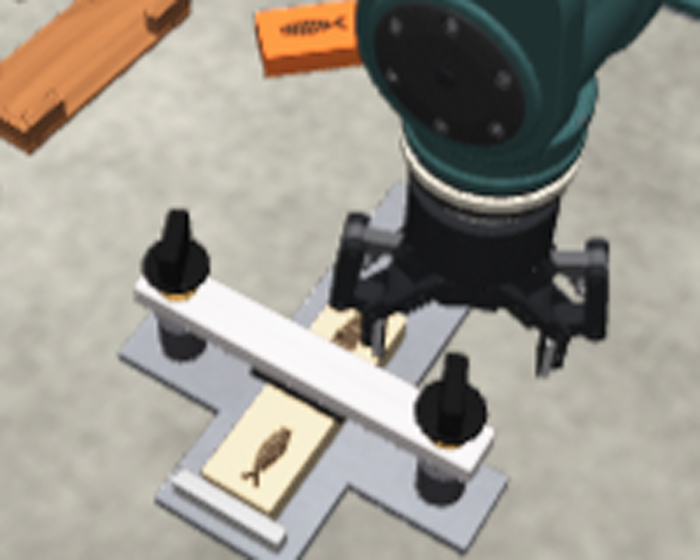

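Run:
```python
from h import *
hw=np.array(optics.calibration('wrist')['hand_eye']);cw=optics.calibration('wrist')
Mw=T([.48221,.00815,.24397],R.from_rotvec([-.22022,3.13228,-.00054]).as_matrix())@hw
y=.1395;pr=np.array([.6395,.030])
e=np.array([np.cos(y),np.sin(y)]);l=np.array([-e[1],e[0]])
pts={'bA':(-.205,-.05,.012),'bB':(-.205,.05,.012),'bC':(.105,-.05,.012),'bD':(.105,.05,.012),'colL':(0,.1,.048),'colR':(0,-.1,.048),'discR':(0,-.1,.106),'discL':(0,.1,.106),'topL':(0,.1,.136),'topR':(0,-.1,.136),'barNearL':(-.017,.125,.081),'barNearR':(-.017,-.125,.081)}
cs,Ms=cam('scene')
for k,v in pts.items():
    w=np.r_[pr+v[0]*e+v[1]*l,v[2]]
    a=np.array(proj(cs,Ms,w));print(k,'wrist',np.round(proj(cw,Mw,w),0),'scene',a.round(0),'crop5',((a-[200,160])*3.5).round(0),'crop0',((a-[220,200])*4).round(0))
s=monitor.get_state();a=np.array(proj(cs,Ms,s['position']));print('tcp crop5',((a-[200,160])*3.5).round(0))
cc,Mc=cam('wrist');im=optics.read_camera('wrist')
cv2.imwrite('pics/w5.png',im[:,:,::-1])
for v in ('topL','discL'):
    w=np.r_[pr+pts[v][0]*e+pts[v][1]*l,pts[v][2]];print(v,proj(cc,Mc,w))
```

```text
bA wrist [223. 126.] scene [313. 210.] crop5 [394. 175.] crop0 [370.  40.]
bB wrist [325. 126.] scene [347. 226.] crop5 [514. 232.] crop0 [507. 105.]
bC wrist [233. 388.] scene [243. 300.] crop5 [150. 491.] crop0 [ 91. 402.]
bD wrist [315. 388.] scene [281. 323.] crop5 [282. 571.] crop0 [242. 492.]
colL wrist [370. 330.] scene [326. 289.] crop5 [441. 452.] crop0 [424. 357.]
colR wrist [178. 330.] scene [251. 248.] crop5 [178. 309.] crop0 [123. 193.]
discR wrist [162. 368.] scene [249. 233.] crop5 [173. 257.] crop0 [117. 134.]
discL wrist [386. 368.] scene [328. 275.] crop5 [448. 403.] crop0 [432. 301.]
topL wrist [397. 393.] scene [329. 267.] crop5 [452. 376.] crop0 [437. 269.]
topR wrist [152. 393.] scene [248. 225.] crop5 [170. 228.] crop0 [114. 101.]
barNearL wrist [407. 335.] scene [341. 281.] crop5 [495. 424.] crop0 [486. 324.]
barNearR wrist [142. 334.] scene [245. 230.] crop5 [159. 246.] crop0 [102. 121.]
tcp crop5 [454. 362.]
topL (np.float64(274.8894375505601), np.float64(262.6872802735345))
discL (np.float64(274.7203844340464), np.float64(239.3864246588187))
```

View pics/w5.png

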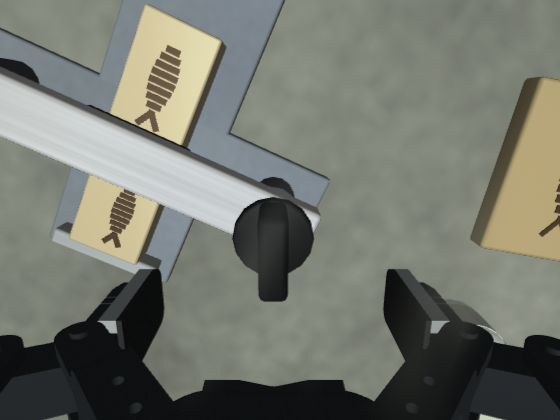

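Emit:
send_rows --moves '[[[-0.04, -0.02, 0.6], [0, 0, 0]], [[0, 0, 0.5], [0, 0, 0]], [[0, 0, 0.16], [0, 0, 0]], [[0, 0, 0], [0, 0, 0]]]'

```text
time_s: 15.5
position: [0.6265, 0.1289, 0.1122]
orientation: [0.879, -3.016, -0.0]
ft_force: [-0.5, 0.4, 0.3]
grip_width: 0.0853
gripper_force: 0.0
```

Emit:
send_rows --moves '[[[0, 0, 0], [0, 0, 0]], [[0, 0, 0], [0, 0, 0]], [[0, 0, 0], [0, 0, 0]], [[0, 0, 0], [0, 0, 0]], [[0, 0, 0], [0, 0, 0]], [[0, 0, 0], [0, 0, 0]], [[0, 0, 0], [0, 0, 0]], [[0, 0, 0], [0, 0, 0]], [[0, 0, 0], [0, 0, 0]], [[0, 0, 0], [0, 0, 0]]]' --hand -1 --squeeze 50

```text
time_s: 16.33
position: [0.6266, 0.1293, 0.1126]
orientation: [-0.882, 3.015, 0.001]
ft_force: [-2.4, 2.3, 6.0]
grip_width: 0.0129
gripper_force: 50.0
```

Emit:
send_rows --moves '[[[0, 0, 0], [0, 0, 0.6]], [[0, 0, 0], [0, 0, 0.8]], [[0, 0, 0], [0, 0, 0.9]], [[0, 0, 0], [0, 0, 0.9]], [[0, 0, 0], [0, 0, 0.9]], [[0, 0, 0], [0, 0, 0.9]], [[0, 0, 0], [0, 0, 0.85]], [[0, 0, 0], [0, 0, 0]], [[0, 0, 0], [0, 0, 0]], [[0, 0, 0], [0, 0, 0]]]'

```text
time_s: 17.17
position: [0.6266, 0.1288, 0.1126]
orientation: [0.21, 3.134, -0.001]
ft_force: [-2.1, -1.0, 5.7]
grip_width: 0.0129
gripper_force: 50.0
```

Run:
```python
from h import *
p,s,r=phi();print(p,2.139-p,s['position'],s['ft_force'],s['ft_torque'],s['grip_width'],s['gripper_force'],s['q'][5])
```

```text
1.4372825610230089 0.7017174389769909 [0.62658609 0.12880249 0.1125957 ] [-2.0674311  -0.96323702  5.66387194] [-0.19782219  0.49211366 -0.109202  ] 0.012937025523689681 50.030890703201294 0.2091401158964408
```

Emit:
send_rows --moves '[[[0, 0, 0], [0, 0, 0]], [[0, 0, 0], [0, 0, 0]], [[0, 0, 0], [0, 0, 0]], [[0, 0, 0], [0, 0, 0]], [[0, 0, 0], [0, 0, 0]], [[0, 0, 0], [0, 0, 0]], [[0, 0, -0.8], [0, 0, 0]], [[0, 0, -0.8], [0, 0, 0]]]' --hand 1

```text
time_s: 17.83
position: [0.6257, 0.1289, 0.1597]
orientation: [-0.209, -3.132, 0.001]
ft_force: [0.6, -0.7, 0.8]
grip_width: 0.0854
gripper_force: 0.0
```

Emit:
send_rows --moves '[[[-0.255, -0.917, 0], [0, 0, 0]], [[-0.255, -0.917, 0], [0, 0, 0]], [[-0.255, -0.917, 0], [0, 0, 0]], [[-0.255, -0.917, 0], [0, 0, 0]], [[-0.255, -0.917, 0], [0, 0, 0]], [[-0.255, -0.917, 0], [0, 0, 0]], [[-0.255, -0.917, 0], [0, 0, 0]], [[0, 0, 0], [0, 0, -0.97]], [[0, 0, 0], [0, 0, -0.97]], [[0, 0, 0], [0, 0, -0.97]], [[0, 0, 0], [0, 0, -0.97]], [[0, 0, 0], [0, 0, -0.97]], [[0, 0, 0], [0, 0, -1]], [[0, 0, 0], [0, 0, 0]], [[0, 0, 0], [0, 0, 0]]]'

```text
time_s: 19.08
position: [0.6541, -0.069, 0.1602]
orientation: [0.876, -3.017, 0.0]
ft_force: [0.2, -0.5, 0.2]
grip_width: 0.0851
gripper_force: 0.0
```

Run:
```python
from h import *
p,s,r=phi();print(p,s['position'],s['grip_width'],rel(.654,-.069))
```

```text
2.1358535459147534 [ 0.65409239 -0.06901292  0.16015481] 0.08510899935904746 [0.002 0.002 0.   ]
```

Emit:
send_rows --moves '[[[0, 0, 0.7], [0, 0, 0]], [[0, 0, 0.6], [0, 0, 0]], [[0, 0, 0.29], [0, 0, 0]], [[0, 0, 0], [0, 0, 0]]]'

```text
time_s: 19.42
position: [0.6531, -0.0688, 0.1106]
orientation: [0.876, -3.014, -0.002]
ft_force: [-0.5, -0.5, -0.2]
grip_width: 0.0852
gripper_force: 0.0
```

Emit:
send_rows --moves '[[[0, 0, 0], [0, 0, 0]], [[0, 0, 0], [0, 0, 0]], [[0, 0, 0], [0, 0, 0]], [[0, 0, 0], [0, 0, 0]], [[0, 0, 0], [0, 0, 0]], [[0, 0, 0], [0, 0, 0]], [[0, 0, 0], [0, 0, 0]], [[0, 0, 0], [0, 0, 0]], [[0, 0, 0], [0, 0, 0]], [[0, 0, 0], [0, 0, 0]]]' --hand -1

```text
time_s: 20.25
position: [0.6541, -0.0687, 0.113]
orientation: [-0.881, 3.015, 0.0]
ft_force: [-2.4, 2.0, 5.7]
grip_width: 0.0131
gripper_force: 49.8
```

Gripped. I'll turn R by 0.7 rad, release it, and go back to L.

Emit:
send_rows --moves '[[[0, 0, 0], [0, 0, 0.6]], [[0, 0, 0], [0, 0, 0.8]], [[0, 0, 0], [0, 0, 0.9]], [[0, 0, 0], [0, 0, 0.9]], [[0, 0, 0], [0, 0, 0.9]], [[0, 0, 0], [0, 0, 0.9]], [[0, 0, 0], [0, 0, 0.85]], [[0, 0, 0], [0, 0, 0]], [[0, 0, 0], [0, 0, 0]]]'

```text
time_s: 21.0
position: [0.6542, -0.0693, 0.113]
orientation: [0.211, 3.134, -0.001]
ft_force: [-1.1, -1.4, 4.8]
grip_width: 0.0135
gripper_force: 49.7
```

Emit:
send_rows --moves '[[[0, 0, 0], [0, 0, 0]], [[0, 0, 0], [0, 0, 0]], [[0, 0, 0], [0, 0, 0]], [[0, 0, 0], [0, 0, 0]], [[0, 0, 0], [0, 0, 0]], [[0, 0, 0], [0, 0, 0]], [[0, 0, -0.8], [0, 0, 0]], [[0, 0, -0.8], [0, 0, 0]], [[0.255, 0.917, 0], [0, 0, 0]], [[0.255, 0.917, 0], [0, 0, 0]], [[0.255, 0.917, 0], [0, 0, 0]], [[0.255, 0.917, 0], [0, 0, 0]], [[0.255, 0.917, 0], [0, 0, 0]], [[0.255, 0.917, 0], [0, 0, 0]], [[0.255, 0.917, 0], [0, 0, 0]], [[0, 0, 0], [0, 0, 0]], [[0, 0, 0], [0, 0, 0]]]' --hand 1

```text
time_s: 22.42
position: [0.6263, 0.1302, 0.1605]
orientation: [0.206, 3.135, -0.0]
ft_force: [0.5, 0.0, 0.2]
grip_width: 0.0854
gripper_force: 0.0
```

Run:
```python
from h import *
p,s,r=phi();print(2.139-p,s['position'],s['grip_width'],rel(.6263,.129))
```

```text
0.6991644265891046 [0.6263439  0.13021918 0.16050043] 0.08536231667651348 [-0.004 -0.04   0.   ]
```

Emit:
send_rows --moves '[[[0, -0.04, 0.7], [0, 0, 0]], [[0, 0, 0.6], [0, 0, 0]], [[0, 0, 0.29], [0, 0, 0]], [[0, 0, 0], [0, 0, 0]]]'

```text
time_s: 22.75
position: [0.6256, 0.1268, 0.111]
orientation: [-0.21, -3.131, 0.001]
ft_force: [-0.1, -0.4, 0.0]
grip_width: 0.0855
gripper_force: 0.0
```

Emit:
send_rows --moves '[[[0, 0, 0], [0, 0, 0]], [[0, 0, 0], [0, 0, 0]], [[0, 0, 0], [0, 0, 0]], [[0, 0, 0], [0, 0, 0]], [[0, 0, 0], [0, 0, 0]], [[0, 0, 0], [0, 0, 0]], [[0, 0, 0], [0, 0, 0]], [[0, 0, 0], [0, 0, 0]], [[0, 0, 0], [0, 0, 0]], [[0, 0, 0], [0, 0, 0]]]' --hand -1

```text
time_s: 23.58
position: [0.6267, 0.1286, 0.1134]
orientation: [0.208, 3.134, 0.002]
ft_force: [0.7, 5.6, 4.0]
grip_width: 0.0131
gripper_force: 50.4
```

Emit:
send_rows --moves '[[[0, 0, 0], [0, 0, 0.6]], [[0, 0, 0], [0, 0, 0.8]], [[0, 0, 0], [0, 0, 0.9]], [[0, 0, 0], [0, 0, 0.9]], [[0, 0, 0], [0, 0, 0.9]], [[0, 0, 0], [0, 0, 0.9]], [[0, 0, 0], [0, 0, 0.85]], [[0, 0, 0], [0, 0, 0]], [[0, 0, 0], [0, 0, 0]]]'

```text
time_s: 24.33
position: [0.6264, 0.1282, 0.1134]
orientation: [1.275, 2.871, 0.001]
ft_force: [-2.8, 2.7, 6.9]
grip_width: 0.0132
gripper_force: 50.7
```

Run:
```python
from h import *
p,s,r=phi();print(2.139-p,s['position'],s['grip_width'],s['ft_torque'])
```

```text
1.4038938933126972 [0.62639807 0.12815247 0.11337476] 0.013185311463318306 [ 0.3187534   0.5531081  -0.12341919]
```

Emit:
send_rows --moves '[[[0, 0, 0], [0, 0, 0]], [[0, 0, 0], [0, 0, 0]], [[0, 0, 0], [0, 0, 0]], [[0, 0, 0], [0, 0, 0]], [[0, 0, 0], [0, 0, 0]], [[0, 0, 0], [0, 0, 0]], [[0, 0, -0.8], [0, 0, 0]], [[0, 0, -0.8], [0, 0, 0]]]' --hand 1

```text
time_s: 25.0
position: [0.6256, 0.1277, 0.1604]
orientation: [-1.273, -2.869, 0.002]
ft_force: [0.9, 0.4, 0.2]
grip_width: 0.0857
gripper_force: 0.0
```

Emit:
send_rows --moves '[[[-0.786, -0.538, 0], [0, 0, 0]], [[-0.786, -0.538, 0], [0, 0, 0]], [[-0.786, -0.538, 0], [0, 0, 0]], [[-0.786, -0.538, 0], [0, 0, 0]], [[-0.786, -0.538, 0], [0, 0, 0]], [[-0.786, -0.538, 0], [0, 0, 0]], [[-0.786, -0.538, 0], [0, 0, 0]], [[0, 0, 0], [0, 0, -0.97]], [[0, 0, 0], [0, 0, -0.97]], [[0, 0, 0], [0, 0, -0.97]], [[0, 0, 0], [0, 0, -0.97]], [[0, 0, 0], [0, 0, -0.97]], [[0, 0, 0], [0, 0, -1]], [[0, 0, 0], [0, 0, 0]], [[0, 0, 0], [0, 0, 0]]]'

```text
time_s: 26.25
position: [0.6534, -0.0704, 0.1607]
orientation: [-0.215, -3.134, -0.0]
ft_force: [0.6, -0.3, -0.4]
grip_width: 0.0856
gripper_force: 0.0
```

Run:
```python
from h import *
p,s,r=phi();print(2.139-p,s['position'],s['grip_width'],rel(.654,-.069))
```

```text
0.7052089658750698 [ 0.65344381 -0.07042845  0.16074115] 0.08556833059034125 [-0.012  0.05   0.   ]
```

Emit:
send_rows --moves '[[[0, 0.05, 0.7], [0, 0, 0]], [[0, 0, 0.6], [0, 0, 0]], [[0, 0, 0.29], [0, 0, 0]], [[0, 0, 0], [0, 0, 0]]]'

```text
time_s: 26.58
position: [0.6526, -0.0687, 0.1112]
orientation: [-0.213, -3.131, -0.001]
ft_force: [-0.4, 0.1, -0.9]
grip_width: 0.0852
gripper_force: 0.0
```

Emit:
send_rows --moves '[[[0, 0, 0], [0, 0, 0]], [[0, 0, 0], [0, 0, 0]], [[0, 0, 0], [0, 0, 0]], [[0, 0, 0], [0, 0, 0]], [[0, 0, 0], [0, 0, 0]], [[0, 0, 0], [0, 0, 0]], [[0, 0, 0], [0, 0, 0]], [[0, 0, 0], [0, 0, 0]], [[0, 0, 0], [0, 0, 0]], [[0, 0, 0], [0, 0, 0]]]' --hand -1

```text
time_s: 27.42
position: [0.6538, -0.0691, 0.1136]
orientation: [0.209, 3.134, -0.001]
ft_force: [-1.5, -1.7, 4.9]
grip_width: 0.0126
gripper_force: 50.3
```

Emit:
send_rows --moves '[[[0, 0, 0], [0, 0, 0.6]], [[0, 0, 0], [0, 0, 0.8]], [[0, 0, 0], [0, 0, 0.9]], [[0, 0, 0], [0, 0, 0.9]], [[0, 0, 0], [0, 0, 0.9]], [[0, 0, 0], [0, 0, 0.9]], [[0, 0, 0], [0, 0, 0.85]], [[0, 0, 0], [0, 0, 0]], [[0, 0, 0], [0, 0, 0]]]'

```text
time_s: 28.17
position: [0.6536, -0.0695, 0.1136]
orientation: [1.276, 2.87, -0.001]
ft_force: [-3.2, -3.8, 6.8]
grip_width: 0.0132
gripper_force: 50.4
```

Run:
```python
from h import *
p,s,r=phi();print(2.139-p,s['position'],s['grip_width'],s['ft_torque'])
```

```text
1.4046369887551515 [ 0.65363422 -0.0694548   0.11360988] 0.013241834490957208 [-0.68745086  0.50145923 -0.10969275]
```

R is at 1.40. Back to L for its final stroke.

Emit:
send_rows --moves '[[[0, 0, 0], [0, 0, 0]], [[0, 0, 0], [0, 0, 0]], [[0, 0, 0], [0, 0, 0]], [[0, 0, 0], [0, 0, 0]], [[0, 0, 0], [0, 0, 0]], [[0, 0, 0], [0, 0, 0]], [[0, 0, -0.8], [0, 0, 0]], [[0, 0, -0.8], [0, 0, 0]], [[0.786, 0.538, 0], [0, 0, 0]], [[0.786, 0.538, 0], [0, 0, 0]], [[0.786, 0.538, 0], [0, 0, 0]], [[0.786, 0.538, 0], [0, 0, 0]], [[0.786, 0.538, 0], [0, 0, 0]], [[0.786, 0.538, 0], [0, 0, 0]], [[0.786, 0.538, 0], [0, 0, 0]], [[0, 0, 0], [0, 0, 0]], [[0, 0, 0], [0, 0, 0]]]' --hand 1

```text
time_s: 29.58
position: [0.6264, 0.1305, 0.1611]
orientation: [1.271, 2.873, -0.0]
ft_force: [-0.1, -0.4, -0.2]
grip_width: 0.0853
gripper_force: 0.0
```

Run:
```python
from h import *
p,s,r=phi();print(2.139-p,s['position'],s['grip_width'],rel(.6263,.129))
```

```text
1.4011731799462541 [0.62638307 0.13053392 0.16107434] 0.08530589612863827 [-0.036 -0.036  0.   ]
```

Emit:
send_rows --moves '[[[-0.03, -0.03, 0.7], [0, 0, 0]], [[0, 0, 0.6], [0, 0, 0]], [[0, 0, 0.29], [0, 0, 0]], [[0, 0, 0], [0, 0, 0]]]'

```text
time_s: 29.92
position: [0.6257, 0.127, 0.1116]
orientation: [-1.275, -2.868, 0.002]
ft_force: [-0.2, -0.3, -0.1]
grip_width: 0.0856
gripper_force: 0.0
```

Emit:
send_rows --moves '[[[0, 0, 0], [0, 0, 0]], [[0, 0, 0], [0, 0, 0]], [[0, 0, 0], [0, 0, 0]], [[0, 0, 0], [0, 0, 0]], [[0, 0, 0], [0, 0, 0]], [[0, 0, 0], [0, 0, 0]], [[0, 0, 0], [0, 0, 0]], [[0, 0, 0], [0, 0, 0]], [[0, 0, 0], [0, 0, 0]], [[0, 0, 0], [0, 0, 0]]]' --hand -1

```text
time_s: 30.75
position: [0.6267, 0.128, 0.1139]
orientation: [1.274, 2.871, 0.0]
ft_force: [-1.4, -0.3, 6.2]
grip_width: 0.0129
gripper_force: 50.4
```

Emit:
send_rows --moves '[[[0, 0, 0], [0, 0, 0.6]], [[0, 0, 0], [0, 0, 0.8]], [[0, 0, 0], [0, 0, 0.9]], [[0, 0, 0], [0, 0, 0.9]], [[0, 0, 0], [0, 0, 0.8]], [[0, 0, 0], [0, 0, 0.6]], [[0, 0, 0], [0, 0, 0.5]], [[0, 0, 0], [0, 0, 0]], [[0, 0, 0], [0, 0, 0]]]'

```text
time_s: 31.5
position: [0.6261, 0.1278, 0.1138]
orientation: [2.08, 2.355, -0.001]
ft_force: [-4.4, -3.1, 8.8]
grip_width: 0.0127
gripper_force: 51.3
```

Run:
```python
from h import *
p,s,r=phi();print(2.139-p,s['position'],s['grip_width'],s['ft_torque'])
```

```text
2.0150995791879214 [0.62614023 0.12776151 0.11384802] 0.012703923870921495 [-0.59343444  1.07812434  0.6878643 ]
```

Emit:
send_rows --moves '[[[0, 0, 0], [0, 0, 0]], [[0, 0, 0], [0, 0, 0]], [[0, 0, 0], [0, 0, 0]], [[0, 0, 0], [0, 0, 0]], [[0, 0, 0], [0, 0, 0]], [[0, 0, 0], [0, 0, 0]], [[0, 0, -0.8], [0, 0, 0]], [[0, 0, -0.8], [0, 0, 0]]]' --hand 1

```text
time_s: 32.17
position: [0.6257, 0.1279, 0.1609]
orientation: [-2.079, -2.353, 0.003]
ft_force: [-0.8, 0.4, 0.8]
grip_width: 0.0857
gripper_force: 0.0
```

Emit:
send_rows --moves '[[[-0.952, 0, 0], [0, 0, 0]], [[-0.952, 0, 0], [0, 0, 0]], [[-0.952, 0, 0], [0, 0, 0]], [[-0.952, 0, 0], [0, 0, 0]], [[-0.952, 0, 0], [0, 0, 0]], [[-0.952, 0, 0], [0, 0, 0]], [[-0.952, 0, 0], [0, 0, 0]], [[0, 0, 0], [0, 0, -0.85]], [[0, 0, 0], [0, 0, -0.85]], [[0, 0, 0], [0, 0, -0.85]], [[0, 0, 0], [0, 0, -0.85]], [[0, 0, 0], [0, 0, -0.85]], [[0, 0, 0], [0, 0, -0.85]], [[0, 0, 0], [0, 0, 0]], [[0, 0, 0], [0, 0, 0]]]'

```text
time_s: 33.42
position: [0.6512, -0.0704, 0.1613]
orientation: [-1.279, -2.87, 0.0]
ft_force: [-0.5, -0.3, 0.9]
grip_width: 0.0855
gripper_force: 0.0
```

Run:
```python
from h import *
p,s,r=phi();print(2.139-p,s['position'],s['grip_width'],rel(.654,-.069))
```

```text
1.4065764367332876 [ 0.6512223  -0.07038147  0.16132227] 0.0854556505523381 [-0.028  0.1   -0.   ]
```

Emit:
send_rows --moves '[[[-0.03, 0.09, 0.7], [0, 0, 0]], [[0, 0, 0.6], [0, 0, 0]], [[0, 0, 0.3], [0, 0, 0]], [[0, 0, 0], [0, 0, 0]]]'

```text
time_s: 33.75
position: [0.6528, -0.069, 0.1114]
orientation: [-1.276, -2.867, 0.001]
ft_force: [-0.7, -0.4, -0.1]
grip_width: 0.0856
gripper_force: 0.0
```

Emit:
send_rows --moves '[[[0, 0, 0], [0, 0, 0]], [[0, 0, 0], [0, 0, 0]], [[0, 0, 0], [0, 0, 0]], [[0, 0, 0], [0, 0, 0]], [[0, 0, 0], [0, 0, 0]], [[0, 0, 0], [0, 0, 0]], [[0, 0, 0], [0, 0, 0]], [[0, 0, 0], [0, 0, 0]], [[0, 0, 0], [0, 0, 0]], [[0, 0, 0], [0, 0, 0]]]' --hand -1

```text
time_s: 34.58
position: [0.6537, -0.0695, 0.1139]
orientation: [1.274, 2.871, -0.001]
ft_force: [-3.0, -1.9, 6.5]
grip_width: 0.0131
gripper_force: 49.9
```

Emit:
send_rows --moves '[[[0, 0, 0], [0, 0, 0.6]], [[0, 0, 0], [0, 0, 0.8]], [[0, 0, 0], [0, 0, 0.9]], [[0, 0, 0], [0, 0, 0.9]], [[0, 0, 0], [0, 0, 0.8]], [[0, 0, 0], [0, 0, 0.6]], [[0, 0, 0], [0, 0, 0.5]], [[0, 0, 0], [0, 0, 0]], [[0, 0, 0], [0, 0, 0]]]'

```text
time_s: 35.33
position: [0.6535, -0.0697, 0.1139]
orientation: [2.08, 2.354, -0.002]
ft_force: [-5.3, -2.4, 6.0]
grip_width: 0.0127
gripper_force: 50.6
```

Run:
```python
from h import *
p,s,r=phi();print(2.139-p,s['position'],s['grip_width'],s['ft_torque'])
```

```text
2.015444215488561 [ 0.65345225 -0.06970778  0.11391006] 0.012746726501115201 [-0.66229575  0.95292841  0.73083329]
```

Emit:
send_rows --moves '[[[0, 0, 0], [0, 0, 0]], [[0, 0, 0], [0, 0, 0]], [[0, 0, 0], [0, 0, 0]], [[0, 0, 0], [0, 0, 0]], [[0, 0, 0], [0, 0, 0]], [[0, 0, 0], [0, 0, 0]], [[0, 0, -0.8], [0, 0, 0]], [[0, 0, -1], [0, 0, 0]], [[0, 0, -1], [0, 0, 0]], [[0, 0, -1], [0, 0, 0]], [[0, 0, 0], [0, 0, 0]], [[0, 0, 0], [0, 0, 0]], [[0, 0, 0], [0, 0, 0]], [[0, 0, 0], [0, 0, 0]]]' --hand 1

```text
time_s: 36.5
position: [0.6534, -0.0691, 0.2261]
orientation: [-2.079, -2.353, 0.001]
ft_force: [-0.6, -0.7, 0.3]
grip_width: 0.0858
gripper_force: 0.0
```

Run:
```python
from h import *
for n in ('side','scene'):
    c,M=cam(n);im=optics.read_camera(n)
    for o in ('slab','plate','jar','blower'):
        print(n,o,[(round(d['p'],2),(M@np.r_[d['centre'],1])[:3].round(3)) for d in nets.recognise(o,n) if d['p']>.4])
print(arm.sign_off())
```

```text
side slab [(0.73, array([ 0.34 , -0.174,  0.024])), (0.69, array([0.601, 0.017, 0.038]))]
side plate [(0.59, array([0.49 , 0.3  , 0.017]))]
side jar [(0.62, array([0.635, 0.306, 0.061]))]
side blower [(0.69, array([ 0.668, -0.283,  0.055]))]
scene slab [(0.74, array([ 0.351, -0.16 ,  0.019])), (0.72, array([ 0.484, -0.461,  0.016])), (0.58, array([0.672, 0.038, 0.034]))]
scene plate [(0.97, array([0.5  , 0.317, 0.019]))]
scene jar [(0.74, array([0.665, 0.331, 0.079])), (0.59, array([0.645, 0.04 , 0.01 ]))]
scene blower [(0.9, array([ 0.69 , -0.259,  0.055]))]
the job is handed in; nothing more can be done
None
```

I handed the job in at about 36 s. The slab went home against the back stop (measured within about 1 mm), and both knobs were turned alternately in strokes of 0.7 rad or less to their hard stops, so the bar should be down on its collars. The jar, blower and plate stayed put; I had no direct reading of the foot's force on the slab, and the hand-in returned no verdict.

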